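# Show a specimen carrier to the inspection camera

## Robot

A 6-joint arm with a two-finger parallel gripper is mounted at the origin on the work surface; the furniture and walls round the work are solid. World frame = base frame: x ahead of the robot, y to its left, z up, the work surface at z = 0. Lengths are in m, angles in rad, forces in N, time in s.
With the tool pointing down it reaches from about 0.3 to 0.875 m from the base axis. Payload 6.4 kg.
Tool frame: the origin (TCP) lies between the finger pads; the fingertips stand 8 mm ahead of it and the grasp point (between the pads) lies 11 mm behind it (ctrl.finger_overhang is the distance from the TCP to the fingertips, in m); z points along the fingers, y is the line along which they close (so a half turn about z gives the same grasp; the last joint's range is limited). The gripper opens to 85 mm and grips with 20 to 120 N. Pads are 22 mm wide; open, the fingers measure 114 mm over their backs; the gripper's body (76 mm by 85 mm) begins 54 mm behind the grasp point. The pads swing forward as they close: fully open they stand 13 mm farther back than shut.
Start: joints at [1.144, 0.181, 1.607, -0, 1.354, -0.206], TCP at [0.126, 0.561, 0.239] pointing down, gripper open.
Joint ranges: [-2.99, 2.99], [-0.89, 2.07], [0.3, 2.58], [-1.14, 4.28], [0, 2.63], [-3.12, 3.12]. Speed limits (rad/s): [2.57, 2.57, 3.01, 3.14, 3.14, 3.14].

## Interface

Orientations are given as a unit quaternion [w, x, y, z].
In Python, from bench import ctrl, camera gives the robot as it stands.
- The arm moves only by the shell command python3 -m pendant 'ROWS' [OPENING]. ROWS is JSON, a list of rows, each a list of 6 numbers: the shift along the world's x, y, z normalised to -1 to 1, where 1 is 200 mm, then the turn, a rotation vector about the world's x, y, z normalised to -1 to 1, where 1 is pi/2 rad. In form: [[dx, dy, dz, rx, ry, rz], ...]. A call has exactly 10 rows; each row shifts and turns the commanded pose from where the row before left it; what a row does not reach is not made up. A row lasts 1/8 s, in which the tool goes at most 62.5 mm and 10.7 degrees, less where a joint would pass 70% of its speed; a pose out of reach is approached as far as the arm can. A call with a number of a shift or a turn outside -1 to 1 is refused whole. A call with a gripper value outside its range is refused whole. OPENING is the opening, from -1 (shut) to 1 (fully open), set as the call begins (- or left out, the last holds). The fingers move at their own pace and stop on an object; the grip force is fixed at half the most. Time passes only in rows, so rows that do not move let the fingers close, or fill a call up. It gives the time, the measured TCP pose, the force, the opening and the grip force at its end, in the units of the state.
- ctrl.get_obs(): the state, without advancing time (a new reading comes with each control period).
- camera(name): name is "scene" or "top" or "wrist"; returns a dict with "color" (384x512x3 uint8, blue, green, red), "fx", "fy", "cx", "cy" (pixels), "xyz" and "rotation" of the camera in the world; the wrist camera has in their place "hand_eye" (4x4, takes a point from camera to tool coordinates, whose origin is the TCP and whose axes are the flange's). Camera axes: x right, y down, z forward; pixel columns grow to the right and rows downward; lengths in m; the calibration is good to about 2 mm. A picture is of the moment at which its call begins: read the wrist's pose just before it. There is no depth.
- ctrl.hand_in(): hands the job in; it is judged then, once.
The state is a dict: "time_s": time; "q": joint angles; "dq": joint speeds; "joint_efforts": joint torques, N m; "eef_pos": TCP position; "eef_rot": TCP orientation; "wrist_force": force on the tool from outside, world axes, zero at the start; "torque": the same for the moment, N m; "opening": opening from 0.0 (shut) to 1.0 (fully open); "grasp_force": force on a finger pad.
Only numpy, scipy, OpenCV 4.12 (cv2) and the standard library are available. Lean on these libraries where they do the work, as an engineer would, in place of code of your own. Each camera call takes 0.05 s, during which the arm holds its last target. There are 200 camera calls.

## Task

A long wrapped tool has been left lying across the specimen carriers in the drying rack: lift it off and lay it flat on the bench without dropping it. Then draw the round-headed carrier out of the rack and hold it up in front of the inspection camera, tab up, with its specimen face square to the camera's line of sight and the specimen centred 12 cm in front of the lens; keep still there and finish while still holding it in the gripper. Leave the two square carriers in the rack, move neither the film roll nor the spirit lamp, and do not bump the camera or its stand.

Things in the scene. Friction and masses are not known exactly. Their poses are not given: they have to be found in the camera images.
- rack: drying rack, a fixed black block 70 x 190 mm, 24 mm high, origin at the centre of its underside, z up. Three slots in its top in a row along its y axis at y = -68, 0 and +68 mm, each 31.6 mm (x) by 9.6 mm (y) and 18 mm deep; a specimen carrier stands loosely in each
- round_carrier: the wanted carrier, with a round head (disc 58 mm across): upright aluminium plate 8 mm thick, 110 mm tall, 60 g, loose in one of the slots (which one varies). Origin: centre of its underside, 6 mm above the bench in the rack; z up along the plate, y normal of the specimen face, x across. Foot 30 mm wide, z 0 to 40 mm; head centre z = 52 mm; grip tab 10 mm square, z 76 to 110 mm
- round_carrier_tab (a point): point inside the round carrier's grip tab, on its centre line, 12 mm below its top (z = 98 mm in the carrier's frame); pinch the tab along the carrier's y (10 mm thick), from above. Axes as the carrier's
- round_carrier_face (a point): centre of the round carrier's specimen, a brown disc 28 mm across that stands 3 mm out of the plate on the +y side only (this point is at x = 0, y = 7 mm, z = 52 mm in the carrier's frame). In the rack all specimens face along the rack's +y. Axes as the carrier's
- square_carrier_a: another carrier, alike but with a rectangular head 40 mm wide and 56 mm high; stays in the rack. Origin and axes as for the round one
- square_carrier_b: another carrier with a rectangular head 40 mm wide; stays in the rack. Origin and axes as for the round one
- tool_pack_center (a point): centre of the wrapped tool, a stiff pale stick 165 mm long (its y), 13 mm wide (x), 8 mm thick (z), 25 g; at first loose across the tops of the three tabs, along the rack's y, its underside 116 mm above the bench. Pinch it across its width from above, between two tabs so as not to catch one with it; it may be laid on any free bench, such as on the robot's side of the rack
- camera_stand: fixed post of the inspection camera: base 110 x 90 mm, round post 18 mm thick and 319 mm high in all with its clamp, origin under the post's axis at bench level, z up; the camera is on the -y side of it. Beside it, nearer the robot, stands the lab's own upright focus stand, 28 cm high: go over or round it
- camera: inspection camera, a barrel 39 mm across and 110 mm long, fixed to the post. Origin at the centre of the lens face, 260 mm above the bench. Its y axis points from the lens back along the barrel, x is level; it looks along its -y, 25 degrees downward. A rightly presented carrier has its x, y and z axes parallel to this frame's x, y and z
- focus (a point): point on the camera's line of sight 120 mm in front of the lens, about 209 mm above the bench, where the specimen's centre must be. Axes as the camera's
- film_roll: roll of sealing film, 58 mm across and 52 mm high, standing on the bench; origin at the centre of its underside, to the right of the rack
- spirit_lamp: glass spirit lamp 76 mm across and 95 mm high, standing on the bench between the rack and the camera stand, near the far edge; origin at the centre of its underside
Mind the look-alikes: they are no part of the job. What is shaped like the square_carrier_a but green or orange is not meant.

How it is judged:
On the way, in this order (a step that is already met when the one before it is completed fails the run):
1. the wrapped tool lies flat on the bench, at rest and let go (height (world z) of tool_pack_center below 0.012 m and angle between tool_pack_center's own y axis and vertical above 1.5 rad and linear speed of tool_pack below 0.03 m/s and contact force between tool_pack and the fingers below 0.05 N), for 0.2 s.
2. the round carrier is lifted clear of the rack in the gripper (height (world z) of round_carrier above 0.04 m and contact force between round_carrier and the fingers above 0.5 N), for 0.2 s.
At the end, for the whole second after the job is handed in: Round carrier held still in the gripper, tab up, specimen centre within 20 mm of the point 120 mm before the lens, facing it, axes within 0.2 rad of the camera's; wrapped tool flat on the bench, let go; square carriers still in the rack (distance between round_carrier_face and focus below 0.02 m and angle between the y axis of round_carrier and the y axis of camera, either way round below 0.2 rad and angle between the x axis of round_carrier and the x axis of camera, either way round below 0.2 rad and y of camera in the frame of round_carrier above 0.05 m and angle between round_carrier's own z axis and vertical below 0.9 rad and linear speed of round_carrier below 0.03 m/s and contact force between round_carrier and the fingers above 0.5 N and height (world z) of each of tool_pack_center, square_carrier_a, square_carrier_b below 0.012 m and angle between tool_pack_center's own y axis and vertical above 1.5 rad and contact force between tool_pack and the arm below 0.05 N); the arm keeps its last pose, push and grip.
It fails at once if the wrapped tool is dropped: it falls faster than 0.6 m/s near the bench (height (world z) of tool_pack_center below 0.06 m and linear speed of tool_pack above 0.6 m/s).
It fails at once if a square carrier is pulled up or shifted by more than 20 mm (distance of any of square_carrier_a, square_carrier_b from where it was at the start of the episode above 0.02 m).
It fails at once if the film roll or the spirit lamp is moved by more than 20 mm (distance of any of film_roll, spirit_lamp from where it was at the start of the episode above 0.02 m).
It fails at once if the camera or its stand is bumped with more than 3 N (contact force between any of camera_stand, camera and anything else above 3 N).
It also fails if it takes over 58 s, if anything falls off the work surface, if the arm or the gripper's body presses on something with over 40 N, if the wrist force passes 120 N, or if a joint passes its speed limit or range.

## Working session

There is one attempt and no reset: what is moved stays moved. The work goes in short steps, Python scripts to look and compute and a shell command to move; the robot and the scene stay as the last step left them, time stands still between calls to the robot, and variables do not carry over. Pictures are saved under pics/ and viewed, at most 10 in all, crops included, and the job is handed in when it is done.

```bash
mkdir -p pics; ls; cat > h.py <<'E'
import numpy as np,cv2,sys
from bench import ctrl,camera
from scipy.spatial.transform import Rotation as R
def snap(n,f):
    o=ctrl.get_obs();c=camera(n);cv2.imwrite('pics/'+f,c['color'])
    import pickle;c['eef']=(o['eef_pos'],o['eef_rot']);pickle.dump(c,open('pics/'+f+'.pkl','wb'));return c
E
python3 - <<'E'
from h import *
for n in('scene','top'):
    c=snap(n,n+'0.png');print(n,c['fx'],c['fy'],c['cx'],c['cy'],np.round(c['xyz'],3),np.round(c['rotation'],3).tolist())
a=[cv2.imread(f'pics/{n}0.png') for n in('scene','top')]
o=ctrl.get_obs();print(o)
for n,i in zip(('scene','top'),a): cv2.imwrite(f'pics/{n}0b.png',cv2.resize(i,(800,600),interpolation=cv2.INTER_CUBIC))
E
```

```text
pics
scene 447.5157308487997 447.5157308487997 256.07092417329943 195.04789484202496 [ 0.327 -1.149  1.286] [-0.38, 0.924, -0.035, 0.025]
top 376.9088364815613 376.9088364815613 264.70199397901627 194.46541376818394 [ 0.274 -0.065  1.301] [0.059, -0.7, 0.711, -0.041]
{'time_s': 0.1, 'q': array([ 1.14370720e+00,  1.81477182e-01,  1.60790792e+00, -4.63396892e-05,
        1.35381796e+00, -2.06293235e-01]), 'dq': array([ 0.00052645, -0.00010392, -0.00213866, -0.00029374,  0.00069574,
        0.00020073]), 'joint_efforts': array([ 8.99085580e-05, -4.45880198e+01, -3.52230406e+01, -3.84907717e-04,
        4.29494830e-03, -2.67828102e-05]), 'eef_pos': array([0.12571314, 0.56058415, 0.23846842]), 'eef_rot': array([-2.29261525e-04,  1.10168822e-01,  9.93912562e-01, -7.72204904e-04]), 'wrist_force': array([ 0.04956326, -0.48393006, -0.98787736]), 'torque': array([-0.01259791,  0.01081164,  0.04485405]), 'grasp_force': 0.0, 'opening': 1.0007777520114514}
```

View pics/scene0b.png

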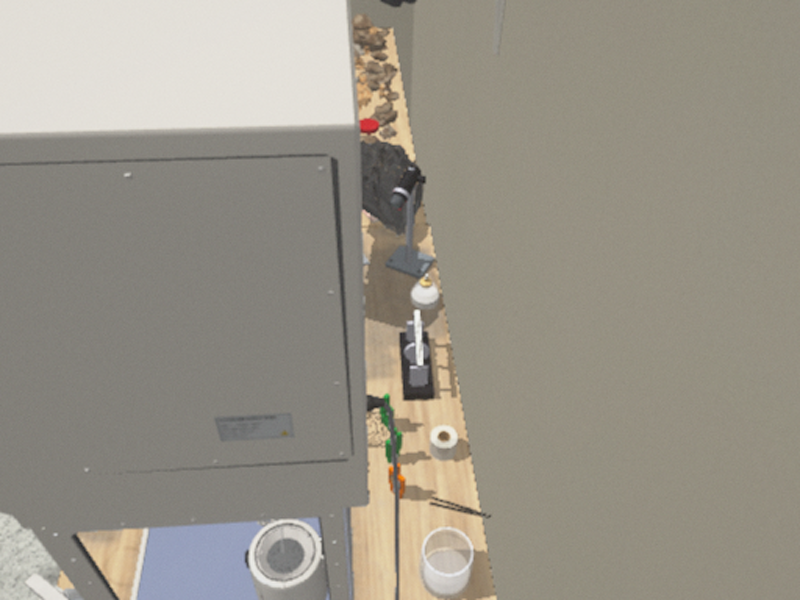

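View pics/top0b.png

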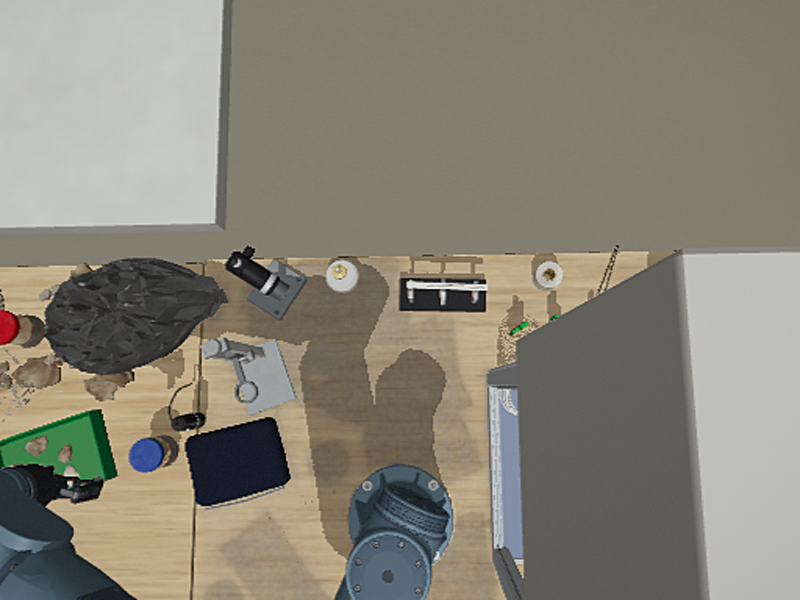

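The overview shows the rack at top-view (443,294) on the 800 px picture, with the stick across the tabs. The camera and stand are near (255,270)/(277,290), the focus stand (250,375), the lamp (342,275) and the roll (548,274). In the scene view the rack is at (417,365), and the green and orange look-alikes at (390,430) and (397,480) are to be ignored.

```bash
cat >> h.py <<'E'
import pickle
def load(f): return pickle.load(open('pics/'+f+'.pkl','rb'))
def cam(c):
    if 'xyz' in c: q=np.array(c['rotation']); r=R.from_quat(q[[1,2,3,0]]).as_matrix() if q.size==4 else q; return r,np.array(c['xyz'])
    p,q=c['eef'];q=np.array(q);T=np.eye(4);T[:3,:3]=R.from_quat(q[[1,2,3,0]]).as_matrix();T[:3,3]=p
    T=T@np.array(c['hand_eye']);return T[:3,:3],T[:3,3]
def ray(c,u,v):
    r,t=cam(c);return t,r@np.array([(u-c['cx'])/c['fx'],(v-c['cy'])/c['fy'],1])
def onz(c,u,v,z):
    t,d=ray(c,u,v);return t+d*(z-t[2])/d[2]
def proj(c,P):
    r,t=cam(c);p=(np.array(P)-t)@r;return np.array([c['fx']*p[0]/p[2]+c['cx'],c['fy']*p[1]/p[2]+c['cy']])
E
python3 - <<'E'
from h import *
c=load('top0.png');s=1.5625
for n,u,v,z in[('rack',443,294,.024),('stick',446,286,.12),('lens',232,262,.26),('camback',272,285,.3),('lamp',342,275,.05),('roll',548,274,.05),('base',280,290,0),('wall',443,255,0),('base0',400,515,.1),('focusstand',215,348,.28)]:
    print(n,onz(c,u/s,v/s,z).round(3))
t=cv2.imread('pics/top0.png')
a=cv2.resize(t[160:215,240:325],(800,518),interpolation=cv2.INTER_CUBIC)
cv2.imwrite('pics/c1.png',a)
b=cv2.resize(t[140:270,120:230],None,fx=4.4,fy=4.4,interpolation=cv2.INTER_CUBIC)
t=cv2.imread('pics/scene0.png')
b2=cv2.resize(t[185:265,245:300],None,fx=5.5,fy=7.15,interpolation=cv2.INTER_CUBIC)[:572]
cv2.imwrite('pics/c2.png',np.hstack([b,b2]));print(b.shape,b2.shape)
E
```

```text
rack [ 0.477 -0.097  0.024]
stick [ 0.478 -0.101  0.12 ]
lens [0.505 0.291 0.26 ]
camback [0.454 0.206 0.3  ]
lamp [0.519 0.121 0.05 ]
roll [ 0.512 -0.323  0.05 ]
base [0.497 0.269 0.   ]
wall [ 0.57 -0.1   0.  ]
base0 [ 0.028 -0.002  0.1  ]
focusstand [0.348 0.309 0.28 ]
(572, 484, 3) (572, 302, 3)
```

View pics/c1.png

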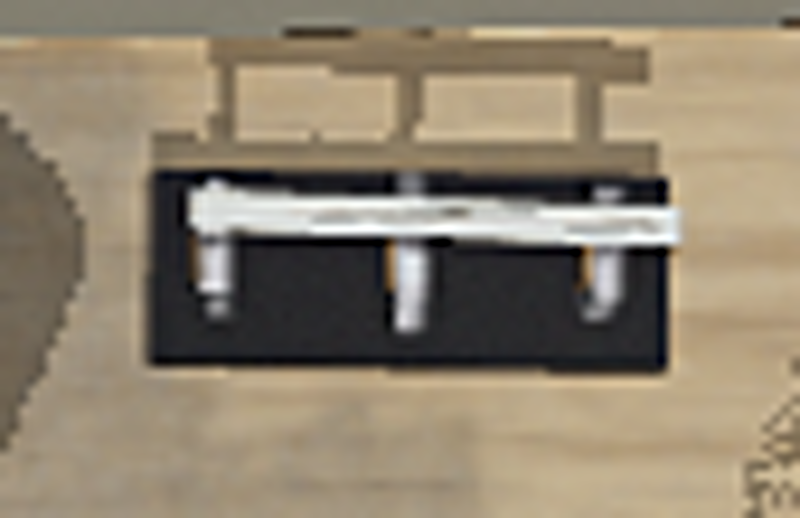

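View pics/c2.png

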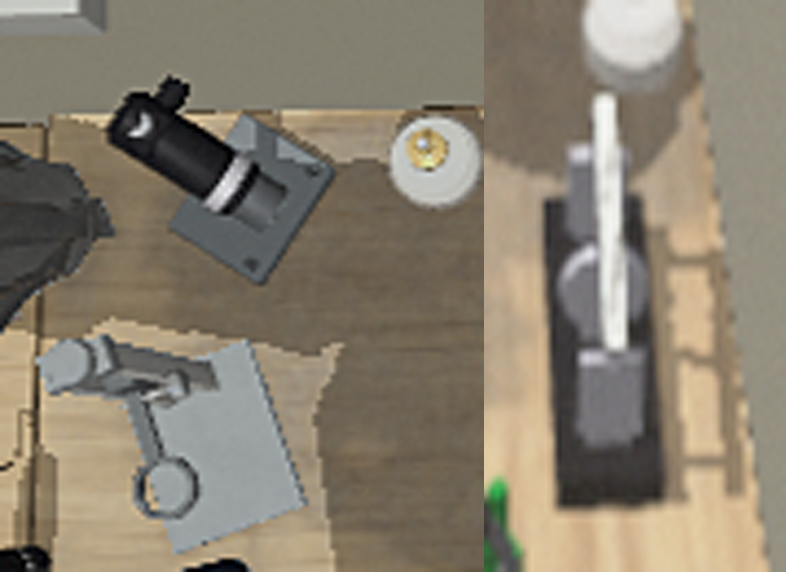

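Candidates for the round carrier are the middle one at scene crop (600,280), which has a disc head, and the front (610,395) and far (595,190) ones, which have rectangular heads. The green and orange look-alikes are off the rack. I choose the middle slot; in the top crop its head streak is also the widest. The stick ends are at top crop (190,210) and (680,225), and the lens hood is at the lower right of the barrel, near (275,205).

```bash
python3 - <<'E'
from h import *
c=load('top0.png');k=800/85
f=lambda u,v,z:onz(c,240+u/k,160+v/k,z)
a,b=f(190,211,.124),f(682,226,.124);print('stick',a,b,np.linalg.norm(a-b),(a+b)/2,np.degrees(np.arctan2(-(a-b)[0],(a-b)[1])))
P=[f(*p,.024) for p in[(150,172),(667,178),(667,371),(148,365)]]
print('rack',np.mean(P,0),np.linalg.norm(P[0]-P[1]),np.linalg.norm(P[1]-P[2]),np.round(P,3).tolist())
d=P[0]-P[1]+P[3]-P[2];print('yaw',np.degrees(np.arctan2(-d[0],d[1])))
g=lambda u,v,z:onz(c,120+u/4.4,140+v/4.4,z)
L=g(270,207,.262);B=g(127,115,.308);print('lens',L,'back',B,np.linalg.norm(L-B))
P=[g(*p,.01) for p in[(245,115),(335,165),(262,285),(170,228)]];print('base',np.round(P,3).tolist(),np.mean(P,0))
for i in range(4):
    e=P[(i+1)%4]-P[i];print(np.linalg.norm(e).round(3),np.degrees(np.arctan2(e[1],e[0])).round(1))
v=L-B;print('view az',np.degrees(np.arctan2(v[1],v[0])))
E
```

```text
stick [ 0.48097601 -0.02139747  0.124     ] [ 0.47286431 -0.18639277  0.124     ] 0.16519458410683033 [ 0.47692016 -0.10389512  0.124     ] -2.8145790061002867
rack [ 0.4748961  -0.09662568  0.024     ] 0.1886904152496578 0.07093774646759937 [[0.513, -0.003, 0.024], [0.508, -0.192, 0.024], [0.437, -0.19, 0.024], [0.442, -0.002, 0.024]]
yaw -1.6898453656737769
lens [0.44759305 0.19521659 0.262     ] back [0.49898628 0.2734469  0.308     ] 0.1042940354407031
base [[0.565, 0.28, 0.01], [0.523, 0.207, 0.01], [0.427, 0.264, 0.01], [0.474, 0.338, 0.01]] [0.49718647 0.27199414 0.01      ]
0.084 -120.0
0.111 149.2
0.088 57.8
0.107 -32.7
view az -123.30282766003165
```

```bash
python3 -m pendant '[[0,0,0.25,0,0,-0.089],[0,0,0.25,0,0,-0.089],[0,0,0.25,0,0,-0.089],[0,0,0.25,0,0,-0.089],[0.126,-0.25,0,0,0,-0.089],[0.126,-0.25,0,0,0,-0.089],[0.126,-0.25,0,0,0,-0.089],[0.126,-0.25,0,0,0,-0.089],[0.126,-0.25,0,0,0,-0.089],[0.126,-0.25,0,0,0,-0.089]]' 1
python3 -m pendant '[[0.1,-0.196,0,0,0,0],[0.1,-0.196,0,0,0,0],[0.1,-0.196,0,0,0,0],[0.1,-0.196,0,0,0,0],[0.1,-0.196,-0.16,0,0,0],[0.1,-0.196,-0.16,0,0,0],[0.1,-0.196,-0.16,0,0,0],[0.1,-0.196,-0.16,0,0,0],[0.1,-0.196,-0.16,0,0,0],[0.1,-0.196,-0.16,0,0,0]]'
python3 - <<'E'
from h import *
c=snap('wrist','w1.png');o=ctrl.get_obs();print(o['eef_pos'],o['eef_rot'],o['q'],c['fx'],c['hand_eye'])
i=cv2.imread('pics/w1.png');cv2.imwrite('pics/w1b.png',cv2.resize(i,(800,600),interpolation=cv2.INTER_CUBIC))
E
```

```text
time_s: 1.35
eef_pos: [0.2773, 0.2594, 0.439]
eef_rot: [0.0, 0.725, 0.688, 0.0]
wrist_force: [1.4, 0.3, 0.7]
opening: 1.0
grasp_force: 0.0
time_s: 2.6
eef_pos: [0.4774, -0.1322, 0.246]
eef_rot: [-0.0, 0.724, 0.69, 0.0]
wrist_force: [0.6, -0.5, 0.6]
opening: 0.997
grasp_force: 0.0
[ 0.47700956 -0.13555077  0.24092742] [-0.00217973  0.72478702  0.68896752 -0.00166951] [-0.5154695   0.00380291  1.79539711 -0.00197498  1.34753549 -0.46436524] 272.96973257326886 [[-1.05413430e-03 -9.59457006e-01 -2.81853051e-01  7.18270777e-02]
 [ 9.99998611e-01 -6.47528943e-04 -1.53575293e-03 -5.68540532e-04]
 [ 1.29098090e-03 -2.81854278e-01  9.59456356e-01 -1.34261868e-01]
 [ 0.00000000e+00  0.00000000e+00  0.00000000e+00  1.00000000e+00]]
```

View pics/w1b.png

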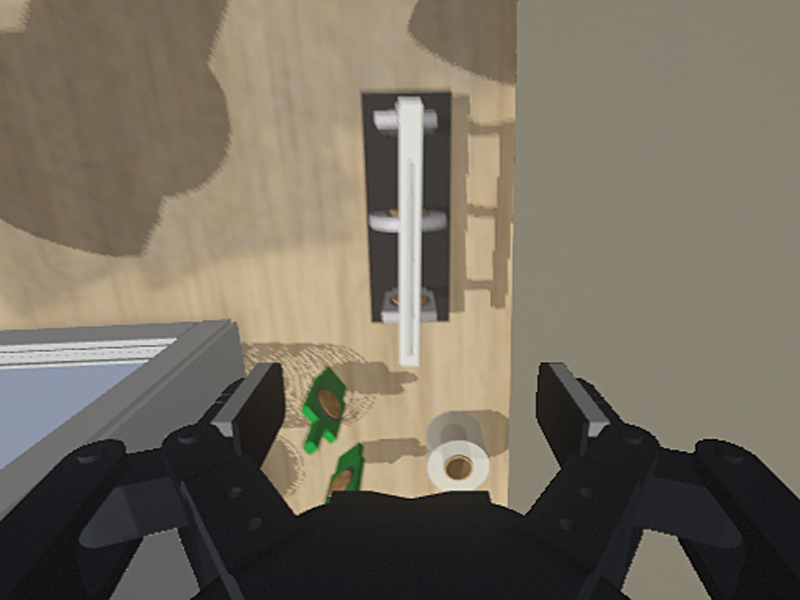

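The wrist picture shows the stick from (410,97) to (409,366). The middle head, around (408,220), is curved and so round; the end heads are rectangular. The film roll is at (458,465).

```bash
python3 - <<'E'
from h import *
c=load('w1.png');s=1.5625
f=lambda u,v,z:onz(c,u/s,v/s,z)
a,b=f(410,97,.124),f(409,366,.124);print(a,b,np.linalg.norm(a-b),(a+b)/2,np.degrees(np.arctan2(-(a-b)[0],(a-b)[1])))
P=[f(*p,.024) for p in[(361,93),(451,93),(449,321),(373,321)]];print(np.round(P,3).tolist())
print('mid head L/R',f(368,222,.058),f(447,222,.058))
o=ctrl.get_obs();q=o['eef_rot'];print(o['eef_pos'],R.from_quat(q[[1,2,3,0]]).as_matrix().round(3).tolist())
E
```

```text
[ 0.48184862 -0.02396384  0.124     ] [ 0.47316458 -0.18698999  0.124     ] 0.163257267682764 [ 0.4775066  -0.10547691  0.124     ] -3.049138477152354
[[0.445, -0.005, 0.024], [0.514, -0.008, 0.024], [0.508, -0.194, 0.024], [0.441, -0.191, 0.024]]
mid head L/R [ 0.44647124 -0.09927817  0.058     ] [ 0.50578    -0.10219589  0.058     ]
[ 0.47700956 -0.13555077  0.24092742] [[0.051, 0.999, -0.005], [0.999, -0.051, 0.001], [0.001, -0.005, -1.0]]
```

```bash
python3 -m pendant '[[0,0,-0.1,0,0,0],[0,0,-0.1,0,0,0],[0,0,-0.1,0,0,0],[0,0,-0.1,0,0,0],[0,0,-0.06,0,0,0],[0,0,-0.04,0,0,0],[0,0,-0.04,0,0,0],[0,0,0,0,0,0],[0,0,0,0,0,0],[0,0,0,0,0,0]]' -0.2
```

```text
time_s: 3.9
eef_pos: [0.4775, -0.1311, 0.1398]
eef_rot: [0.0, 0.724, 0.69, 0.0]
wrist_force: [0.2, 0.9, -0.8]
opening: 0.399
grasp_force: 0.0
```

```bash
python3 -m pendant '[[-0.007,0,-0.03,0,0,0],[0,0,-0.03,0,0,0],[0,0,-0.025,0,0,0],[0,0,0,0,0,0],[0,0,0,0,0,0],[0,0,0,0,0,0],[0,0,0,0,0,0],[0,0,0,0,0,0],[0,0,0,0,0,0],[0,0,0,0,0,0]]' -0.2
python3 -m pendant '[[0,0,0,0,0,0],[0,0,0,0,0,0],[0,0,0,0,0,0],[0,0,0,0,0,0],[0,0,0,0,0,0],[0,0,0,0,0,0],[0,0,0,0,0,0],[0,0,0,0,0,0],[0,0,0,0,0,0],[0,0,0,0,0,0]]' -1
```

```text
time_s: 5.15
eef_pos: [0.4757, -0.131, 0.1223]
eef_rot: [0.0, 0.724, 0.69, 0.0]
wrist_force: [-0.2, 0.6, -0.2]
opening: 0.397
grasp_force: 0.0
time_s: 6.4
eef_pos: [0.4759, -0.131, 0.1225]
eef_rot: [0.0, 0.724, 0.69, 0.0]
wrist_force: [-0.2, 0.1, 4.8]
opening: 0.124
grasp_force: 59.3
```

```bash
python3 -m pendant '[[0,0,0.03,0,0,0],[0,0,0.06,0,0,0],[0,0,0.1,0,0,0],[0,0,0.1,0,0,0],[0,0,0.1,0,0,0],[-0.1,0,0,0,0,0],[-0.12,0,0,0,0,0],[-0.12,0,0,0,0,0],[-0.12,0,0,0,0,0],[-0.1,0,0,0,0,0]]' -1
python3 - <<'E'
from h import *
o=ctrl.get_obs();print(o['eef_pos'],o['opening'],o['grasp_force'])
c=snap('wrist','w2.png');t=snap('top','t2.png')
i=np.vstack([cv2.resize(c['color'],(400,300)),cv2.resize(t['color'][130:250,220:380],(400,300))]);cv2.imwrite('pics/w2b.png',i)
E
```

```text
time_s: 7.65
eef_pos: [0.3628, -0.1308, 0.2007]
eef_rot: [0.0, 0.724, 0.69, -0.0]
wrist_force: [0.3, -0.2, 0.4]
opening: 0.126
grasp_force: 58.8
[ 0.36278392 -0.13076446  0.20068128] 0.12565042468663382 58.77484917640686
```

View pics/w2b.png

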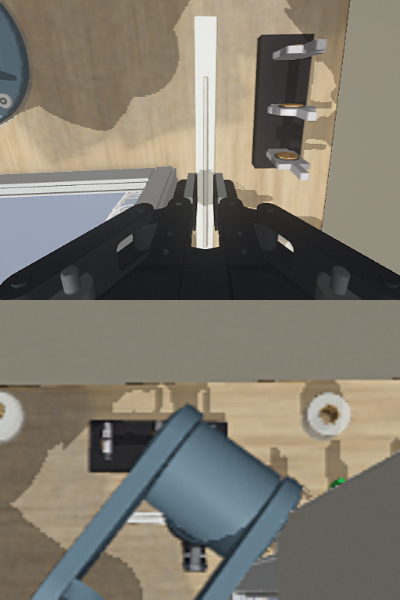

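```bash
python3 -m pendant '[[0,0.1,-0.15,0,0,0],[0,0.1,-0.15,0,0,0],[0,0,-0.15,0,0,0],[0,0,-0.15,0,0,0],[0,0,-0.13,0,0,0],[0,0,-0.1,0,0,0],[0,0,-0.06,0,0,0],[0,0,-0.03,0,0,0],[0,0,0,0,0,0],[0,0,0,0,0,0]]' -1
```

```text
time_s: 9.0
eef_pos: [0.3643, -0.0913, 0.0169]
eef_rot: [0.001, 0.724, 0.69, 0.0]
wrist_force: [0.1, 0.2, -0.7]
opening: 0.126
grasp_force: 58.8
```

```bash
python3 -m pendant '[[0,0,-0.012,0,0,0],[0,0,-0.012,0,0,0],[0,0,-0.011,0,0,0],[0,0,0,0,0,0],[0,0,0,0,0,0],[0,0,0,0,0,0],[0,0,0,0,0,0],[0,0,0,0,0,0],[0,0,0,0,0,0],[0,0,0,0,0,0]]' -1
```

```text
time_s: 10.25
eef_pos: [0.3637, -0.0909, 0.0093]
eef_rot: [-0.0, 0.724, 0.69, 0.0]
wrist_force: [0.3, -0.6, -0.4]
opening: 0.13
grasp_force: 58.8
```

```bash
python3 -m pendant '[[0,0,0,0,0,0],[0,0,0,0,0,0],[0,0,0,0,0,0],[0,0,0,0,0,0],[0,0,0,0,0,0],[0,0,0,0,0,0],[0,0,0.02,0,0,0],[0,0,0.04,0,0,0],[0,0,0.1,0,0,0],[0,0,0.2,0,0,0]]' 0
```

```text
time_s: 11.5
eef_pos: [0.3626, -0.0903, 0.0815]
eef_rot: [-0.002, 0.724, 0.69, -0.0]
wrist_force: [0.5, -0.3, 0.4]
opening: 0.501
grasp_force: 0.0
```

```bash
python3 -m pendant '[[0,0,0.2,0,0,0.101],[0,0,0.2,0,0,0.101],[0,0,0.2,0,0,0.101],[0,0,0.2,0,0,0.101],[0.1,-0.01,0,0,0,0.101],[0.1,-0.01,0,0,0,0.101],[0.1,-0.01,0,0,0,0.101],[0.1,-0.01,0,0,0,0.101],[0.1,0,0,0,0,0.101],[0.067,0,0,0,0,0.101]]' 0
python3 - <<'E'
from h import *
o=ctrl.get_obs();print(o['q'])
c=snap('wrist','w3.png');o=ctrl.get_obs();print(o['eef_pos'])
i=cv2.imread('pics/w3.png');cv2.imwrite('pics/w3b.png',cv2.resize(i,(800,600),interpolation=cv2.INTER_CUBIC))
E
```

```text
time_s: 12.75
eef_pos: [0.4777, -0.0988, 0.2418]
eef_rot: [0.0, 0.013, 1.0, -0.0]
wrist_force: [-0.6, 0.6, 0.7]
opening: 0.501
grasp_force: 0.0
[-4.47908055e-01 -2.03322842e-02  1.81750764e+00  1.49684528e-05
  1.34409685e+00 -1.99184157e+00]
[ 0.47870913 -0.09896143  0.24189604]
```

View pics/w3b.png

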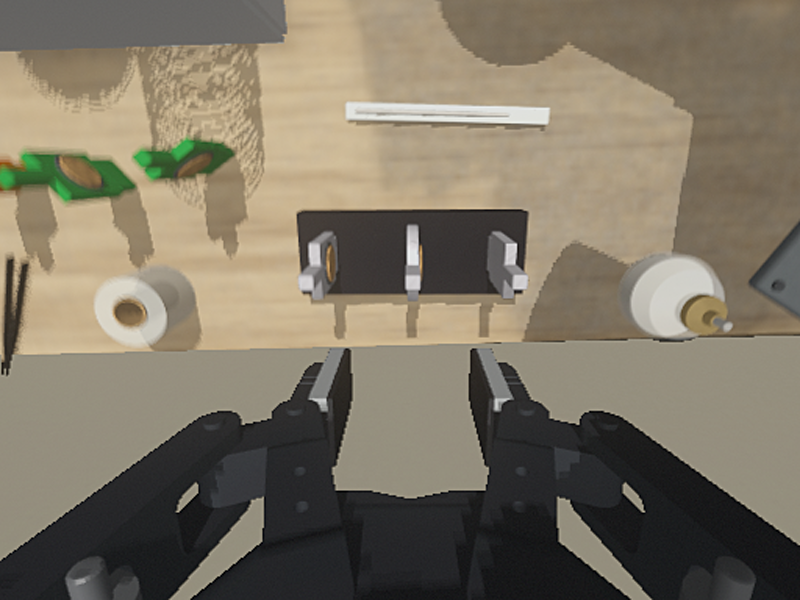

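The stick lies flat at (448,114). The middle carrier's tab ends at about (413,286), with the specimen on its right (+y) side; the side tabs are at (313,285) and (515,283).

```bash
python3 - <<'E'
from h import *
c=load('w3.png');s=1.5625
f=lambda u,v,z:onz(c,u/s,v/s,z)
for p in[(413,254),(413,287),(313,285),(515,283)]: print(p,f(*p,.116).round(4))
P=[f(*p,.024) for p in[(299,211),(527,210),(525,293),(300,293)]];print(np.round(P,3).tolist(),np.mean(P,0))
print(c['eef'])
E
```

```text
(413, 254) [ 0.4576 -0.0961  0.116 ]
(413, 287) [ 0.4789 -0.0967  0.116 ]
(313, 285) [ 0.4758 -0.1599  0.116 ]
(515, 283) [ 0.478  -0.0322  0.116 ]
[[0.438, -0.188, 0.024], [0.442, -0.002, 0.024], [0.513, -0.0, 0.024], [0.507, -0.194, 0.024]] [ 0.47508999 -0.09620122  0.024     ]
(array([ 0.47769597, -0.09882506,  0.24181119]), array([ 1.48406344e-04,  1.34326842e-02,  9.99909765e-01, -6.08280369e-05]))
```

```bash
python3 -m pendant '[[-0.01,0.01,-0.1,0,0,0],[0,0,-0.12,0,0,0],[0,0,-0.12,0,0,0],[0,0,-0.12,0,0,0],[0,0,-0.11,0,0,0],[0,0,-0.08,0,0,0],[0,0,-0.05,0,0,0],[0,0,-0.02,0,0,0],[0,0,0,0,0,0],[0,0,0,0,0,0]]' 0
```

```text
time_s: 14.05
eef_pos: [0.4756, -0.0972, 0.0979]
eef_rot: [0.001, 0.016, 1.0, -0.0]
wrist_force: [-0.4, 0.6, 0.0]
opening: 0.502
grasp_force: 0.0
```

```bash
python3 -m pendant '[[0,0,0,0,0,0],[0,0,0,0,0,0],[0,0,0,0,0,0],[0,0,0,0,0,0],[0,0,0,0,0,0],[0,0,0,0,0,0],[0,0,0,0,0,0],[0,0,0,0,0,0],[0,0,0,0,0,0],[0,0,0,0,0,0]]' -1
python3 -m pendant '[[0,0,0.03,0,0,0],[0,0,0.06,0,0,0],[0,0,0.08,0,0,0],[0,0,0.1,0,0,0],[0,0,0.12,0,0,0],[0,0,0.12,0,0,0],[0,0,0.12,0,0,0],[0,0,0.12,0,0,0],[0,0,0.1,0,0,0],[0,0,0.05,0,0,0]]' -1
```

```text
time_s: 15.3
eef_pos: [0.4755, -0.0971, 0.0977]
eef_rot: [0.0, 0.016, 1.0, -0.0]
wrist_force: [-0.1, 0.0, 6.2]
opening: 0.102
grasp_force: 58.9
time_s: 16.55
eef_pos: [0.4754, -0.0971, 0.2794]
eef_rot: [0.001, 0.016, 1.0, -0.001]
wrist_force: [-1.5, -0.4, -0.1]
opening: 0.104
grasp_force: 58.5
```

```bash
python3 -m pendant '[[-0.058,0.073,0.005,0,0,-0.068],[-0.058,0.073,0.005,0,0,-0.068],[-0.058,0.073,0.005,0,0,-0.068],[-0.058,0.073,0.005,0,0,-0.068],[-0.058,0.073,0.005,0,0,-0.068],[-0.058,0.073,0.005,0.047,-0.0297,0],[-0.058,0.073,0.005,0.047,-0.0297,0],[-0.058,0.073,0.005,0.047,-0.0297,0],[-0.058,0.073,0.005,0.047,-0.0297,0],[-0.058,0.073,0.005,0.047,-0.0297,0]]' -1
python3 - <<'E'
from h import *
o=ctrl.get_obs();q=o['eef_rot'];print(o['eef_pos'],o['q'].round(3),R.from_quat(q[[1,2,3,0]]).as_matrix().round(3).tolist())
w=snap('wrist','w4.png');t=snap('top','t4.png');
i=cv2.resize(w['color'],(560,420),interpolation=cv2.INTER_CUBIC)
x0,y0,x1,y1=140,150,240,250
j=cv2.resize(t['color'][150:255,155:215],(240,420),interpolation=cv2.INTER_CUBIC)
cv2.imwrite('pics/w4b.png',np.hstack([i,j]))
E
```

```text
time_s: 17.8
eef_pos: [0.3585, 0.0498, 0.2874]
eef_rot: [0.06, 0.272, 0.937, 0.209]
wrist_force: [0.2, 0.2, -0.8]
opening: 0.097
grasp_force: 58.6
[0.35850667 0.04977061 0.28737499] [-0.624 -0.578  2.2    0.438  1.55  -1.645] [[-0.844, 0.485, 0.227], [0.536, 0.764, 0.36], [0.001, 0.425, -0.905]]
```

View pics/w4b.png

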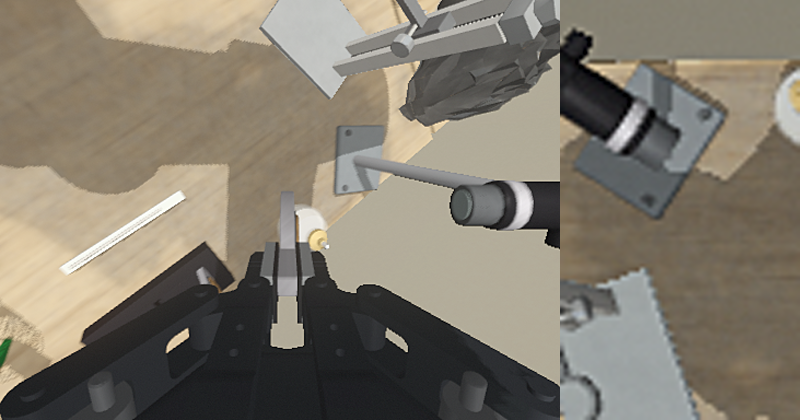

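The lens face is centred at wrist crop (462,206), i.e. (422,188) full size. In the top crop its hood edge is at (672,149). The carrier is held straight, with the specimen on the camera side.

```bash
python3 - <<'E'
from h import *
w=load('w4.png');t=load('t4.png')
W=onz(w,462/1.09375,206/1.09375,.26);print('lens wrist',W)
e=onz(t,155+112/4,150+149/4,.26+.016*.906);h=np.array([np.cos(np.radians(57.7)),np.sin(np.radians(57.7)),0])
print('lens top',e+h*.016*.42)
# barrel axis far end (frame edge) in wrist at (545,206)?
for az in(57.7,):
  L=W;y=np.append(h[:2]*np.cos(.4363),np.sin(.4363));print('axis px',[(proj(w,L+y*s)*1.09375).round(0).tolist() for s in(0,.03,.05,.08)])
for L in(W,e+h*.016*.42):
  L=np.append(L[:2],.26);F=L-.12*y;z=np.append(-h[:2]*np.sin(.4363),np.cos(.4363))
  print('focus',F,'TCP',F-.007*y+.039*z)
E
```

```text
lens wrist [0.44647985 0.1933743  0.26      ]
lens top [0.44844262 0.19318937 0.274496  ]
axis px [[462.0, 206.0], [499.0, 206.0], [524.0, 206.0], [561.0, 206.0]]
focus [0.38836445 0.10144483 0.20928932] TCP [0.37616774 0.08215154 0.24167774]
focus [0.39032722 0.1012599  0.20928932] TCP [0.37813051 0.08196661 0.24167774]
```

```bash
python3 -m pendant '[[0.015,0.027,-0.038,0,0,0],[0.015,0.027,-0.038,0,0,0],[0.015,0.027,-0.038,0,0,0],[0.015,0.027,-0.038,0,0,0],[0.015,0.027,-0.038,0,0,0],[0.018,0.026,-0.037,0,0,0],[0,0,0,0,0,0],[0,0,0,0,0,0],[0,0,0,0,0,0],[0,0,0,0,0,0]]' -1
python3 - <<'E'
from h import *
o=ctrl.get_obs();q=o['eef_rot'];M=R.from_quat(q[[1,2,3,0]]).as_matrix()
F=o['eef_pos']+.007*M[:,1]+.0397*M[:,2];print('face',F,'want',[.3893,.1013,.2093],M.round(3).tolist(),np.abs(o['dq']).max())
w=snap('wrist','w5.png');t=snap('top','t5.png');s=snap('scene','s5.png')
i=cv2.resize(w['color'],(560,420),interpolation=cv2.INTER_CUBIC);j=cv2.resize(t['color'][140:245,155:215],(240,420),interpolation=cv2.INTER_CUBIC)
cv2.imwrite('pics/w5b.png',np.hstack([i,j]))
E
```

```text
time_s: 19.15
eef_pos: [0.3779, 0.081, 0.2421]
eef_rot: [0.06, 0.273, 0.937, 0.208]
wrist_force: [-0.3, 0.5, -0.3]
opening: 0.097
grasp_force: 58.7
face [0.39027069 0.10053478 0.20913436] want [0.3893, 0.1013, 0.2093] [[-0.844, 0.487, 0.227], [0.537, 0.764, 0.357], [0.001, 0.423, -0.906]] 0.0016503545832978223
```

View pics/w5b.png

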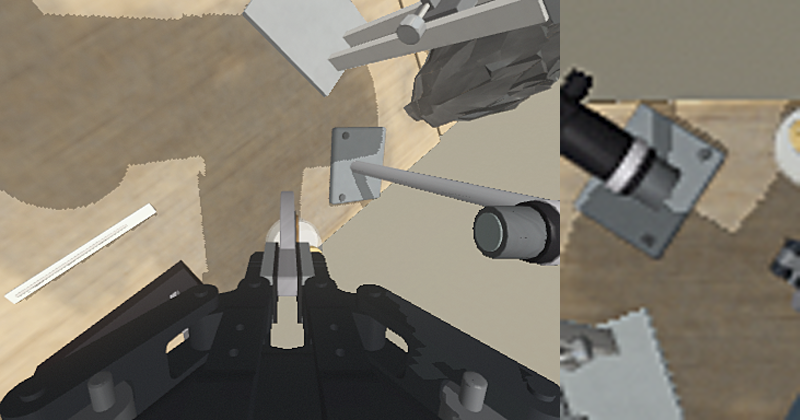

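The carrier is held straight, its disc edge-on at (288,240), facing the lens at (488,231). The stick is flat on the bench at (80,255).

```bash
python3 -c "
from bench import ctrl
print(ctrl.hand_in())"
```

```text
the job is handed in; nothing more can be done
None
```

The job is handed in; no verdict came back. The wrapped tool lies flat on the bench on the robot's side of the rack, and the gripper is holding the round carrier still in front of the camera, with its specimen about 1 mm from my measured focus point.

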